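Half light for the leaf: set the dimmer, hold the shutter

TASK

First, with the leaf chamber's shutter still shut, slide the blue grip of the lamp dimmer until it is level with the yellow clip beside its track. Then slide the chamber's red-gripped spring shutter open to half travel, where the white line on it meets the orange half mark, never opening it past three quarters, and keep holding it there: the spring shuts it if let go, so finish while still holding it, with the dimmer still at the clip. Leave everything else on the bench where it is.

Things in the scene. Friction and masses are not known exactly. Their poses are not given: they have to be found in the camera images.
- chamber: fixed low grey box 140 (x) x 240 (y) x 60 mm high, white top, window showing a leaf. Origin on the bench, spans y -115 to 125. A steel blade on top slides along its +y between aluminium rails (x -54 and 54, tops z 69) with a thin black line at shut, bold orange line at half, thin black line at full travel. Grey end block 80 high at y 94 to 124. Stands left or right, turned up to 0.45 rad
- shutter (a joint): travel of the sprung shutter, m: 0 shut (where the spring keeps it at the start), 0.035 half travel (the orange mark), 0.07 fully open; grows as the shutter moves along the chamber's +y. The spring pushes back to shut with 2.5 N at 0, rising by 160 N/m: about 8 N at half travel and 14 N fully open; friction 0.4 N
- shutter_grip (a point): centre of the top of the red shutter grip, an upright block 16 mm (y, along the slide) x 40 mm (x) x 46 mm tall on the blade, a white line across its top; axes as the chamber's. Shut, it is 22 mm to the -y side of the chamber's origin, 110 mm above the bench; the blade's top is 46 mm lower. Room for fingers on both its y faces
- half_mark (a point): the place where point shutter_grip lies when the shutter is exactly at half travel: 13 mm to the +y side of the chamber's origin, 110 mm above the bench, level along y with the orange marks on the rails; fixed on the chamber, axes as the chamber's
- dimmer_box: dimmer of the grow lamp, fixed to the bench: a black box 110 (x) x 190 (y) x 45 mm high, grey top, with an aluminium track 40 mm wide, 150 mm long, 14 mm high along its y through its middle. Origin on the bench below its middle. On the other side of the robot's middle line from the chamber, turned by up to 0.45 rad
- dimmer (a joint): travel of the dimmer grip along the dimmer box's +y, m: 0 to 0.1; 0.05 is the middle of the box. Stays where it is left; friction 1.5 N. Starts between 0 and 0.025
- dimmer_top (a point): centre of the top of the blue dimmer grip, a block 28 mm (x) x 20 mm (y, along the slide) x 40 mm tall standing on the track, with a white line across its top, about 100 mm above the bench; axes as the dimmer box's
- dimmer_clip: yellow clip, fixed on the dimmer box top 28 to 50 mm to the +x side of the track's middle line, pointing at the track; 10 mm wide along y, 12 mm high (top 57 mm above the bench). Origin at the underside of its pointed end, level with its middle along y; axes as the dimmer box's. It marks the wanted place of the dimmer grip's centre along y, at dimmer travel 0.055 to 0.095
- tape_roll: bystander: yellow tape roll 72 mm across, 19 mm high, lying flat; origin under its middle
- wire_reel: bystander: small blue reel 52 mm across, 30 mm high, between the chamber and the dimmer; origin under its middle
- plant: bystander: potted plant, black pot 116 mm across and 105 mm high, leaves to about 300 mm; origin under the pot
- wash_bottle: bystander: white bottle with red cap, 64 mm across, 150 mm high; origin under its middle
- sponge_tray: bystander: black tray 75 x 110 x 22 mm with a yellow sponge and brass wool, 35 mm high in all; origin under its middle
- screwdriver: bystander: screwdriver 160 mm long, lying along its x; origin under its middle
- tip_box: bystander: clear open box with dividers, 85 x 120 x 50 mm; origin under its middle
Things that resemble listed ones, but are neither listed nor needed, are in the scene too. What is shaped like the dimmer_box but pink is not meant.

How it is judged:
By the outcome, as a careful person would: the job done as asked, in the order asked, and still so for the second after the job is handed in, while the arm keeps its last pose, push and grip.
It also fails if it takes over 56 s, if anything falls off the work surface, if the arm or the gripper's body presses on something with over 40 N, if the wrist force passes 120 N, or if a joint passes its speed limit or range.

ROBOT

A 7-joint arm with a two-finger parallel gripper is mounted at the origin on the work surface. World frame = base frame: x ahead of the robot, y to its left, z up, the work surface at z = 0. Lengths are in mm, angles in rad, forces in N, time in s.
With the tool pointing down it reaches from about 400 to 900 mm from the base axis. Payload 5.5 kg.
Tool frame: the origin (TCP) lies at the very end of the fingers, on their centre line; the grasp point (between the pads) lies 19 mm behind it; x points along the fingers, z is the direction in which the jaws open and shut, and the axes are right-handed (so a half turn about x gives the same grasp; the last joint's range is limited). The gripper opens to 85 mm and grips with 20 to 120 N. Pads are 22 mm wide; open, the fingers measure 114 mm over their backs; the gripper's body (76 mm by 85 mm) begins 54 mm behind the grasp point. The pads swing forward as they close: fully open they stand 13 mm farther back than shut.
Start: joints at [1.507, 0.501, -0.427, 1.55, 0.221, 1.138, -0.21], TCP at [208.693, -615.587, 206.51] pointing down, gripper open.
Joint ranges: [-2.88, 2.88], [-0.31, 2.03], [-1.54, 1.56], [0.2, 2.42], [-1.41, 4.55], [0.19, 2.02], [-2.57, 2.57]. Speed limits (rad/s): [2.57, 2.57, 3.14, 3.14, 3.14, 3.14, 3.14].

INTERFACE

Orientations are given as a unit quaternion [x, y, z, w].
In Python, from station import sense, imaging, ctrl gives the robot as it stands. The module is installed in compiled form; this text tells all that it offers.
- The arm moves only by the shell command python3 -m inch 'ROWS' [FORCE]. ROWS is a JSON object of lists of equal length, an entry for each row: "rot": the turn, a rotation vector about the tool's x, y, z in degrees, a list of three; "travel": the shift along the tool's x, y, z in cm, a list of three; "jaw": the finger opening in cm, from 0 to 8.54. A call has exactly 8 rows; each row is the pose to reach, as a shift and turn from the pose measured when the call began, along the tool's axes at that moment; what a row does not reach only later rows make up. A row lasts 1/10 s, in which the tool goes at most 50 mm and 8.59 degrees, less where a joint would pass 70% of its speed; a pose out of reach is approached as far as the arm can. A call with a gripper value outside its range is refused whole. The fingers move at their own pace and stop on an object; FORCE is the grip in N (left out, the last holds). Time passes only in rows, so rows that repeat a pose let the fingers close, or fill a call up. It gives the time, the measured TCP pose, the force and the opening at its end, in the units of the state.
- sense(): the state, without advancing time (a new reading comes with each control period).
- imaging.get_image(name): name is "scene" or "top" or "wrist"; returns the picture (420x560x3 uint8, red, green, blue); there is no depth.
- imaging.get_calibration(name): a dict with "intrinsics" (3x3 intrinsics, pixels), "pose" (4x4, takes a point from camera to world coordinates); the wrist camera has in their place "tool_from_camera" (4x4, takes a point from camera to tool coordinates, whose origin is the TCP and whose axes are the tool frame's). Camera axes: x right, y down, z forward; pixel columns grow to the right and rows downward; lengths in mm; the calibration is good to about 2 mm. The wrist camera is an equidistant fisheye: a pixel r from the principal point sees the ray r / f radians off the axis. A picture is of the moment at which its call begins: read the wrist's pose just before it. get_calibration takes no time and is no camera call.
- ctrl.finish_job(): hands the job in, once; it reports no verdict.
The state is a dict: "time_s": time; "joint_positions": joint angles; "joint_velocities": joint speeds; "joint_efforts": joint torques, N m; "tcp_pos": TCP position; "tcp_rot": TCP orientation; "ft_force": force on the tool from outside, world axes, zero at the start; "wrist_torque": the same for the moment, N m; "width": opening from 0.0 (shut) to 1.0 (fully open).
Only numpy, scipy, OpenCV 4.12 (cv2) and the standard library are available. Lean on these libraries where they do the work, as an engineer would, in place of code of your own. Each camera call takes 0.05 s, during which the arm holds its last target.

## Working session

There is one attempt and no reset: what is moved stays moved. The work goes in short steps, Python scripts to look and compute and a shell command to move; the robot and the scene stay as the last step left them, time stands still between calls to the robot, and variables do not carry over. Pictures are saved under pics/ and viewed, and the job is handed in when it is done.

```bash
mkdir -p pics; ls; python3 - <<'E'
from station import sense, imaging, ctrl
import cv2,numpy as np
print(sense())
for n in ["scene","top","wrist"]:
    im=imaging.get_image(n); cv2.imwrite(f"pics/{n}0.png",im[:,:,::-1])
    c=imaging.get_calibration(n); print(n,{k:np.round(np.array(v),3).tolist() for k,v in c.items() if not isinstance(v,str)})
E
```

```text
pics
{'time_s': 0.0, 'joint_positions': array([ 1.50718352,  0.50185342, -0.42679235,  1.55147372,  0.22082689,
        1.13831569, -0.21029211]), 'joint_velocities': array([ 0.00088644, -0.00127136,  0.00096726, -0.00187447,  0.00148514,
       -0.0001718 , -0.00215654]), 'joint_efforts': array([ 3.46275274e-04, -5.69521379e+01, -5.81585303e+00, -2.80940527e+01,
        1.07865551e-02,  1.18443085e-02,  2.49996401e-05]), 'tcp_pos': array([ 208.37372241, -614.89171369,  205.44615797]), 'tcp_rot': array([ 0.41239626,  0.57525837, -0.41155618,  0.57413296]), 'ft_force': array([ 0.32619065, -0.12247853, -0.46508717]), 'wrist_torque': array([-0.02336253,  0.0003706 , -0.02747664]), 'width': 1.003713937752322}
scene {'intrinsics': [[465.462, 0.0, 271.139], [0.0, 465.462, 210.506], [0.0, 0.0, 1.0]], 'pose': [[0.175, 0.776, -0.605, 1314.842], [0.985, -0.138, 0.107, -150.228], [-0.0, -0.615, -0.789, 1198.082], [0.0, 0.0, 0.0, 1.0]]}
top {'intrinsics': [[479.227, 0.0, 274.832], [0.0, 479.227, 210.828], [0.0, 0.0, 1.0]], 'pose': [[0.011, -0.978, 0.21, 164.897], [-1.0, -0.012, -0.002, 0.719], [0.004, -0.21, -0.978, 1654.851], [0.0, 0.0, 0.0, 1.0]]}
wrist {'intrinsics': [[325.192, 0.0, 284.207], [0.0, 325.192, 206.715], [0.0, 0.0, 1.0]], 'tool_from_camera': [[-0.001, -0.316, 0.949, -166.496], [-0.001, -0.949, -0.316, 82.24], [1.0, -0.001, 0.0, -0.406], [0.0, 0.0, 0.0, 1.0]]}
```

View pics/scene0.png

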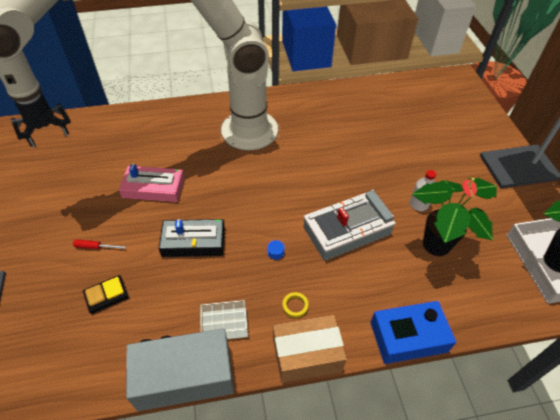

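View pics/top0.png

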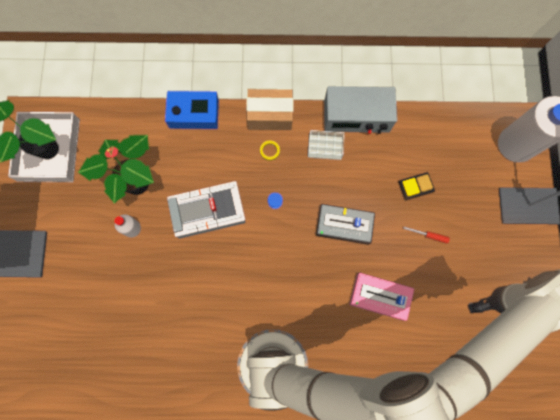

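View pics/wrist0.png

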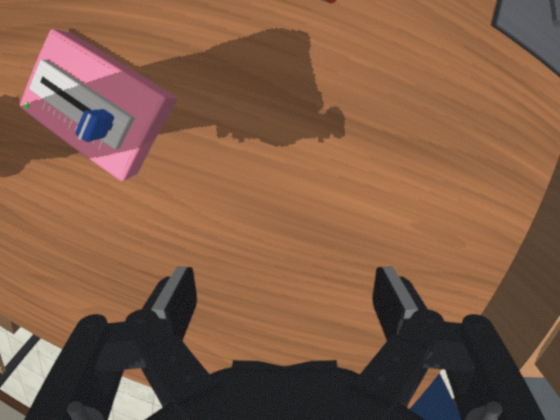

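Scene picture: the black dimmer with the blue grip at (180,227), yellow clip at (194,242), pink decoy at (135,172), chamber with the red grip at (343,214). In the top picture: black dimmer (347,223), pink one (385,297), chamber (206,209).

Candidates for the dimmer: black box scene (192,238), pink box scene (152,183), which is excluded. For the red grip: chamber (343,214), screwdriver handle (87,244), red cap (431,175). I'll check the choice in a crop.

```bash
python3 - <<'E'
import cv2,numpy as np
s=cv2.imread('pics/scene0.png');t=cv2.imread('pics/top0.png')
def c(im,x0,y0,w,h,k=4): return cv2.resize(im[y0:y0+h,x0:x0+w],(w*k,h*k),interpolation=cv2.INTER_CUBIC)
a=np.vstack([np.hstack([c(s,150,205,90,60),c(s,300,190,100,72)[:240]]),np.hstack([c(t,308,195,90,60),c(t,160,175,100,72)[:240]])])
cv2.imwrite('pics/crops.png',a);print(a.shape)
E
```

```text
(480, 760, 3)
```

View pics/crops.png

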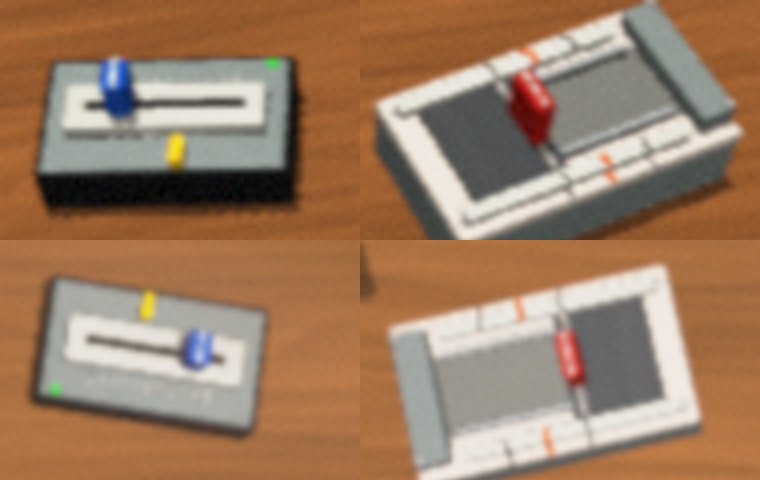

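The crops confirm the choice: black and grey dimmer with a blue grip and a yellow clip on the far (world +x) side, and the chamber with a red grip near shut and orange marks farther along +y. Now I measure them.

```bash
cat > h.py <<'E'
import cv2,numpy as np
from scipy.spatial.transform import Rotation as R
from station import sense, imaging
def ray(name,uv,st=None):
    c=imaging.get_calibration(name);K=np.array(c['intrinsics'],float);uv=np.array(uv,float)
    x=(uv[0]-K[0,2])/K[0,0];y=(uv[1]-K[1,2])/K[1,1]
    if name=='wrist':
        r=np.hypot(x,y);s=np.sin(r)/max(r,1e-9);d=np.array([x*s,y*s,np.cos(r)])
        T=np.eye(4);T[:3,:3]=R.from_quat(st['tcp_rot']).as_matrix();T[:3,3]=st['tcp_pos'];T=T@np.array(c['tool_from_camera'])
    else:
        d=np.array([x,y,1.]);T=np.array(c['pose'])
    d=T[:3,:3]@d;return T[:3,3],d/np.linalg.norm(d)
def plane(name,uv,z,st=None):
    o,d=ray(name,uv,st);return o+d*(z-o[2])/d[2]
def tri(rays):
    A=np.zeros((3,3));b=np.zeros(3)
    for o,d in rays:
        P=np.eye(3)-np.outer(d,d);A+=P;b+=P@o
    p=np.linalg.solve(A,b);return p,[round(float(np.linalg.norm((np.eye(3)-np.outer(d,d))@(p-o))),1) for o,d in rays]
def blobs(im,lo,hi,box,minA=3):
    hsv=cv2.cvtColor(im,cv2.COLOR_BGR2HSV);m=cv2.inRange(hsv,np.array(lo),np.array(hi))
    x0,y0,x1,y1=box;mm=np.zeros_like(m);mm[y0:y1,x0:x1]=m[y0:y1,x0:x1]
    n,l,s,c=cv2.connectedComponentsWithStats(mm)
    return [(s[i].tolist(),c[i].round(2).tolist()) for i in range(1,n) if s[i,4]>=minA],mm
def draw_rect(mm):
    cs,_=cv2.findContours(mm,cv2.RETR_EXTERNAL,cv2.CHAIN_APPROX_NONE);return cv2.minAreaRect(max(cs,key=cv2.contourArea))
E
python3 - <<'E'
from h import *
s=cv2.imread('pics/scene0.png');t=cv2.imread('pics/top0.png')
sb=(150,205,240,265);tb=(308,195,398,255);sc=(300,185,400,262);tc=(160,175,260,247)
for nm,lo,hi,b1,b2 in [('blue',(100,120,60),(130,255,255),sb,tb),('yel',(20,150,120),(32,255,255),sb,tb),('green',(45,100,80),(80,255,255),sb,tb),('red',(165,120,60),(180,255,255),sc,tc),('red0',(0,200,60),(5,255,255),sc,tc),('orange',(5,130,180),(18,255,255),sc,tc)]:
    print(nm,'scene',blobs(s,lo,hi,b1)[0],'top',blobs(t,lo,hi,b2)[0])
E
```

```text
blue scene [([175, 220, 8, 14, 74], [178.85, 227.22])] top [([355, 219, 2, 7, 10], [355.4, 221.7])]
yel scene [([192, 239, 4, 8, 26], [193.5, 242.5])] top [([343, 208, 4, 7, 16], [344.38, 210.81])]
green scene [([217, 219, 3, 3, 6], [217.83, 220.17])] top [([321, 232, 2, 2, 3], [321.33, 232.33])]
red scene [] top []
red0 scene [([338, 210, 9, 15, 70], [341.9, 217.69])] top []
orange scene [([340, 201, 2, 2, 3], [340.67, 201.67])] top [([164, 180, 5, 3, 9], [166.11, 180.67]), ([170, 180, 12, 3, 16], [175.12, 180.88]), ([183, 181, 2, 2, 3], [183.33, 181.33]), ([166, 195, 3, 2, 3], [167.0, 195.33]), ([224, 218, 36, 13, 224], [246.88, 225.81]), ([161, 224, 6, 2, 7], [163.71, 224.86]), ([168, 225, 3, 1, 3], [169.0, 225.0]), ([201, 233, 59, 5, 154], [232.08, 235.06]), ([199, 239, 5, 1, 5], [201.0, 239.0]), ([161, 244, 3, 2, 4], [162.0, 244.75]), ([174, 244, 3, 2, 3], [175.0, 244.33])]
```

```bash
python3 - <<'E'
from h import *
P=lambda n,c,o,z:plane(n,(o[0]+c[0]/4,o[1]+c[1]/4),z).round(1)
T=(308,195);S=(150,205)
print('clip',plane('top',(344.4,210.8),57).round(1),plane('scene',(193.5,242.5),57).round(1),tri([ray('top',(344.4,210.8)),ray('scene',(193.5,242.5))]))
print('slot top',P('top',(87,100),T,59),P('top',(225,120),T,59))
print('slot scene',P('scene',(245,102),S,59),P('scene',(85,105),S,59))
print('grip white line tops',P('top',(200,345-240-5),T,100),P('scene',(117,62),S,100))
print('grip tri',tri([ray('top',(308+200/4,195+103/4)),ray('scene',(150+116/4,205+66/4))]))
T=(160,175);S=(300,190)
c=lambda x,y:(x-360,y-240)
print('orange top',P('top',c(519,308),T,69),P('top',c(548,440),T,69))
print('orange scene',P('scene',(528-360,55),S,69),P('scene',(608-360,168),S,69))
print('red top',P('top',c(568,345),T,110), tri([ray('top',(160+(568-360)/4,175+(350-240)/4)),ray('scene',(300+(532-360)/4,190+90/4))]))
st=sense();print('pink grip? wrist',st['tcp_pos'])
E
```

```text
clip [ 511.5 -239.6   57. ] [ 516.4 -241.4   57. ] (array([ 512.69240564, -241.1321878 ,   51.48557036]), [0.7, 0.7])
slot top [ 478.5 -188.9   59. ] [ 462.7 -305.6   59. ]
slot scene [ 483.7 -185.6   59. ] [ 465.4 -303.9   59. ]
grip white line tops [ 471.6 -277.5  100. ] [ 461.  -273.5  100. ]
grip tri (array([ 468.16482949, -275.20031823,  104.9388242 ]), [1.4, 1.4])
orange top [568.6 254.7  69. ] [454.5 225.3  69. ]
orange scene [460.5 225.2  69. ] [575.  254.8  69. ]
red top [527.1 206.2 110. ] (array([523.11487662, 206.12572176, 108.63531983]), [0.1, 0.1])
pink grip? wrist [ 208.43754772 -615.08362636  205.68883817]
```

```bash
cat >> h.py <<'E'
def togo(pos,jaw_deg):
    """print travel (cm) and rotvec (deg) in current tool axes to stand at pos, pointing down, jaws along angle jaw_deg"""
    st=sense();A=R.from_quat(st['tcp_rot']);best=None
    for k in (0,180):
        a=np.radians(jaw_deg+k);z=np.array([np.cos(a),np.sin(a),0]);x=np.array([0,0,-1.]);y=np.cross(z,x)
        B=R.from_matrix(np.stack([x,y,z],1));v=np.degrees((A.inv()*B).as_rotvec())
        if best is None or np.linalg.norm(v)<np.linalg.norm(best):best=v
        print('rot option',v.round(2))
    print('t',round(st['time_s'],2),'at',st['tcp_pos'].round(1),'travel cm',(A.inv().apply(np.array(pos)-st['tcp_pos'])/10).round(2),'rot',best.round(2),'w',round(st['width'],3),'F',st['ft_force'].round(1),'q7',st['joint_positions'][6].round(2))
    print(A.as_matrix().round(3).tolist())
E
python3 - <<'E'
from h import *
togo((470,-270,230),81.9)
E
```

```text
rot option [-1.5317e+02 -2.0000e-02 -1.1000e-01]
rot option [ 2.683e+01 -8.000e-02  2.000e-02]
t 0.15 at [ 208.4 -615.1  205.7] travel cm [ -2.39  35.85 -24.29] rot [ 2.683e+01 -8.000e-02  2.000e-02] w 0.999 F [0.1 0.4 1.2] q7 -0.21
[[-0.0, 0.947, 0.321], [0.001, 0.321, -0.947], [-1.0, 0.0, -0.001]]
```

```bash
python3 -m inch '{"travel":[[-0.3,4.5,-3],[-0.6,9,-6],[-0.9,13.4,-9.1],[-1.2,17.9,-12.1],[-1.5,22.4,-15.2],[-1.8,26.9,-18.2],[-2.1,31.4,-21.3],[-2.4,35.8,-24.3]],"rot":[[3.4,0,0],[6.8,0,0],[10.2,0,0],[13.6,0,0],[17,0,0],[20.4,0,0],[23.8,0,0],[26.8,0,0]],"jaw":[8.54,8.54,8.54,8.54,8.54,8.54,8.54,8.54]}' 30; python3 - <<'E'
from h import *
togo((470,-270,230),81.9)
E
```

```text
time_s: 0.95
tcp_pos: [450.0, -295.1, 228.3]
tcp_rot: [0.535, 0.463, -0.534, 0.462]
ft_force: [1.8, -1.1, 0.5]
width: 1.0
rot option [1.7988e+02 6.0000e-02 1.0000e-01]
rot option [-0.12 -0.06  0.04]
t 0.95 at [ 450.  -295.1  228.3] travel cm [-0.17  1.62 -2.77] rot [-0.12 -0.06  0.04] w 1.0 F [ 1.8 -1.1  0.5] q7 -1.33
[[-0.001, 0.99, -0.143], [0.001, -0.143, -0.99], [-1.0, -0.001, -0.001]]
```

```bash
python3 -m inch '{"travel":[[-0.1,0.8,-1.4],[-0.2,1.6,-2.8],[-0.2,1.6,-2.8],[-0.2,1.6,-2.8],[-0.2,1.6,-2.8],[-0.2,1.6,-2.8],[-0.2,1.6,-2.8],[-0.2,1.6,-2.8]],"rot":[[0,0,0],[0,0,0],[0,0,0],[0,0,0],[0,0,0],[0,0,0],[0,0,0],[0,0,0]],"jaw":[8.54,8.54,8.54,8.54,8.54,8.54,8.54,8.54]}' ; python3 - <<'E'
from h import *
import pickle
st=sense();im=imaging.get_image('wrist')[:,:,::-1].copy();cv2.imwrite('pics/w1.png',im);pickle.dump(st,open('pics/w1.pkl','wb'))
cv2.imwrite('pics/w1c.png',im)
print(st['tcp_pos'],st['time_s'])
E
```

```text
time_s: 1.75
tcp_pos: [469.5, -270.2, 230.3]
tcp_rot: [0.535, 0.463, -0.535, 0.462]
ft_force: [-0.3, -0.0, 0.4]
width: 1.0
[ 469.50966391 -270.21572364  230.2837088 ] 1.75
```

View pics/w1.png

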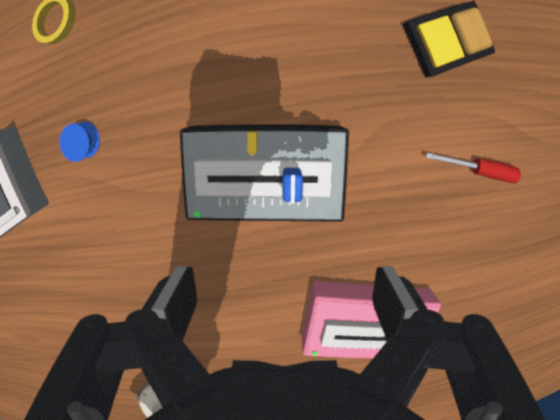

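The wrist picture shows the black dimmer squarely in view: grip around (292,184), clip (252,143), slot from (208,179) to (317,180). The pink one is below at (370,320). I'll measure in an enlarged crop.

```bash
python3 - <<'E'
from h import *
im=cv2.imread('pics/w1.png')
b=(180,120,350,225)
for nm,lo,hi in [('blue',(105,120,60),(130,255,255)),('yel',(15,130,80),(32,255,255)),('green',(45,100,80),(80,255,255))]:
    r,m=blobs(im,lo,hi,b);print(nm,r)
c=im[120:225,175:355];c=cv2.resize(c,None,fx=4.4,fy=4.4,interpolation=cv2.INTER_CUBIC);cv2.imwrite('pics/w1c.png',c)
E
```

```text
blue [([282, 168, 22, 34, 482], [291.92, 183.9])]
yel [([248, 131, 9, 25, 205], [251.94, 142.15])]
green [([194, 211, 7, 7, 38], [196.79, 213.84])]
```

View pics/w1c.png

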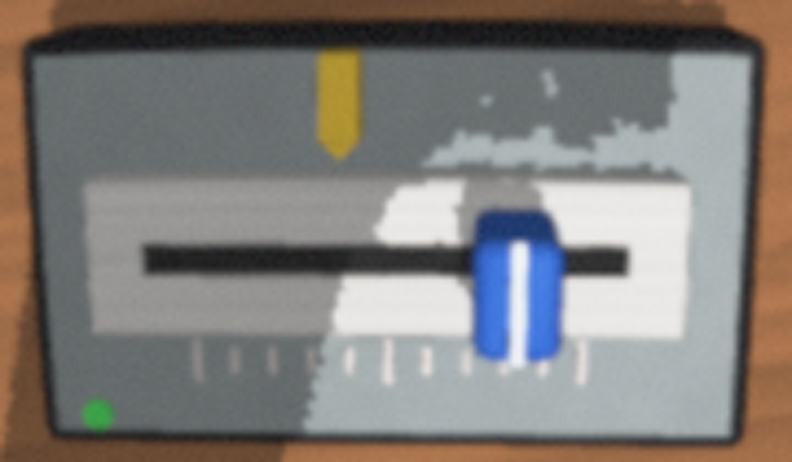

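```bash
python3 - <<'E'
from h import *
import pickle
st=pickle.load(open('pics/w1.pkl','rb'))
p=lambda x,y:(175+x/4.4,120+y/4.4)
W=lambda x,y,z:plane('wrist',p(x,y),z,st)
s0,s1=W(145,259,59),W(627,261,59);print('slot',s0.round(1),s1.round(1),np.linalg.norm(s0-s1))
u=(s0-s1)/np.linalg.norm(s0-s1);print('u',u,np.degrees(np.arctan2(u[1],u[0])))
for q in [(83,182),(690,185),(93,334),(683,338)]:print('track',W(*q,59).round(1))
g=W(518,301,100);print('grip top',g.round(1)); 
print('grip tri',tri([ray('wrist',p(518,301),st),ray('top',(358,195+100/4)),ray('scene',(150+117/4,205+62/4))]))
c=W(338,158,57);print('clip tip',c.round(1),'clip mid',W(338,105,57).round(1))
print('clip tri',tri([ray('wrist',(251.94,142.15),st),ray('top',(344.4,210.8)),ray('scene',(193.5,242.5))]))
print('to go along',(c-g)@u, 'slot mid',(s0+s1)/2, 'clip travel rel mid',(c-(s0+s1)/2)@u+50,'grip',(g-(s0+s1)/2)@u+50)
v=np.array([u[1],-u[0],0]);print('grip off axis',(g-s1)@v)
togo((g[0],g[1],160),np.degrees(np.arctan2(u[1],u[0])))
E
```

```text
slot [ 482.8 -187.6   59. ] [ 464.7 -304.7   59. ] 118.5188261418983
u [0.1526797  0.98827572 0.        ] 81.21774866946244
track [ 504.5 -175.9   59. ]
track [ 481.4 -322.1   59. ]
track [ 465.9 -170.    59. ]
track [ 443.3 -316.3   59. ]
grip top [ 469.7 -277.5  100. ]
grip tri (array([ 470.36832818, -275.24391706,  109.87363953]), [3.1, 0.9, 3.2])
clip tip [ 499.7 -239.1   57. ] clip mid [ 512.4 -241.2   57. ]
clip tri (array([ 513.04120522, -241.09046627,   51.60986149]), [0.5, 0.8, 0.8])
to go along 42.551953535171464 slot mid [ 473.76750235 -246.12392682   59.        ] clip travel rel mid 60.87525190388798 grip 18.323298368716515
grip off axis 0.7779153412102955
rot option [-1.7949e+02 -7.0000e-02 -1.0000e-01]
rot option [ 0.51 -0.06  0.05]
t 1.8 at [ 469.6 -270.1  230.3] travel cm [7.03 0.12 0.75] rot [ 0.51 -0.06  0.05] w 1.002 F [ 0.1 -0.6  0.1] q7 -1.39
[[-0.001, 0.99, -0.144], [0.001, -0.144, -0.99], [-1.0, -0.001, -0.001]]
```

```bash
python3 -m inch '{"travel":[[2.5,0.1,0.7],[5,0.1,0.7],[7,0.1,0.7],[7,0.1,0.7],[7,0.1,0.7],[7,0.1,0.7],[7,0.1,0.7],[7,0.1,0.7]],"rot":[[0.5,0,0],[0.5,0,0],[0.5,0,0],[0.5,0,0],[0.5,0,0],[0.5,0,0],[0.5,0,0],[0.5,0,0]],"jaw":[8.54,8.54,8.54,8.54,8.54,8.54,8.54,8.54]}' ; python3 - <<'E'
from h import *
import pickle
st=sense();im=imaging.get_image('wrist')[:,:,::-1].copy();cv2.imwrite('pics/w2.png',im);pickle.dump(st,open('pics/w2.pkl','wb'))
E
```

```text
time_s: 2.6
tcp_pos: [470.1, -277.4, 161.3]
tcp_rot: [0.537, 0.46, -0.537, 0.46]
ft_force: [0.6, 0.2, -0.4]
width: 0.998
```

View pics/w2.png

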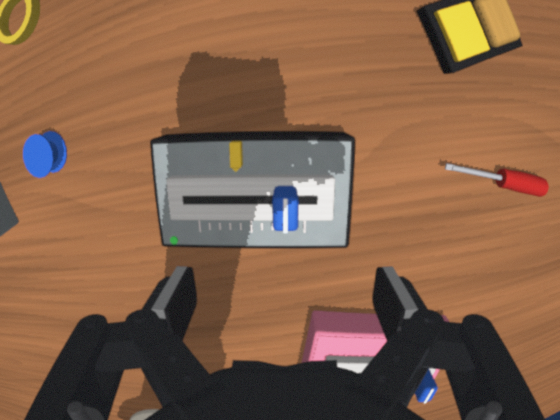

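```bash
python3 - <<'E'
from h import *
im=cv2.imread('pics/w2.png')
c=cv2.resize(im[125:255,150:360],None,fx=3.8,fy=3.8,interpolation=cv2.INTER_CUBIC);cv2.imwrite('pics/w2c.png',c)
for nm,lo,hi in [('blue',(105,120,60),(130,255,255)),('yel',(15,130,80),(32,255,255))]:
    r,m=blobs(im,lo,hi,(150,125,360,255));print(nm,r)
E
```

```text
blue [([272, 187, 27, 44, 872], [285.11, 207.55])]
yel [([230, 141, 12, 30, 331], [235.48, 154.67])]
```

View pics/w2c.png

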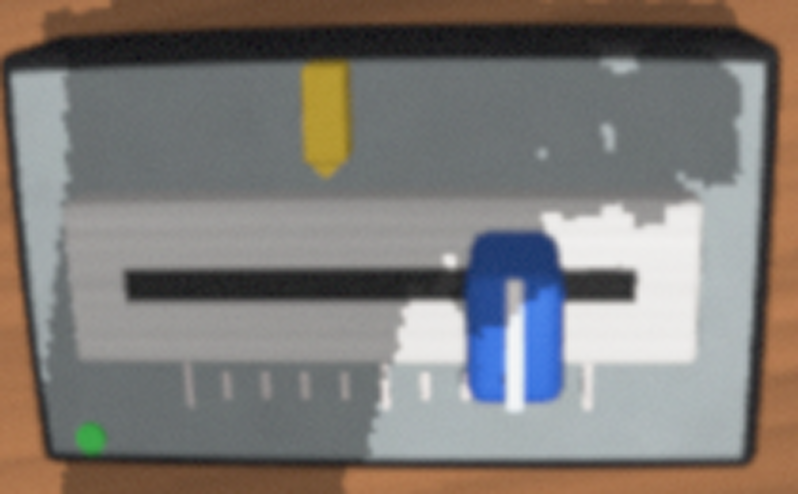

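```bash
python3 - <<'E'
from h import *
import pickle
s1=pickle.load(open('pics/w1.pkl','rb'));s2=pickle.load(open('pics/w2.pkl','rb'))
p1=lambda x,y:(175+x/4.4,120+y/4.4);p=lambda x,y:(150+x/3.8,125+y/3.8)
T=lambda a,b:tri([ray('wrist',p1(*a),s1),ray('wrist',p(*b),s2)])
print('grip',T((518,301),(515,342)));print('clip tip',T((338,158),(326,178)));print('slot',T((145,259),(124,285)),T((627,261),(635,285)))
a,b=plane('wrist',p(124,285),59,s2),plane('wrist',p(635,285),59,s2)
u=(a-b)/np.linalg.norm(a-b);g=plane('wrist',p(515,342),100,s2);c=plane('wrist',p(326,178),57,s2)
print(a,b,u,np.degrees(np.arctan2(u[1],u[0])));print('grip',g,'clip',c,'go',(c-g)@u, 'travel',(c-(a+b)/2)@u+50,(g-(a+b)/2)@u+50)
print('clip tri all',tri([ray('wrist',p1(338,105),s1),ray('wrist',p(326,118),s2),ray('top',(344.4,210.8)),ray('scene',(193.5,242.5))]))
togo((469.5,-277.3,72),81.3)
E
```

```text
grip (array([ 469.50782363, -277.53967828,   99.33324228]), [0.0, 0.0])
clip tip (array([ 499.33583114, -238.89685096,   55.12789703]), [0.0, 0.0])
slot (array([ 484.19186827, -188.98848512,   64.606804  ]), [0.3, 0.3]) (array([ 465.30300062, -304.54128132,   61.32462352]), [0.0, 0.0])
[ 483.02558438 -186.73210659   59.        ] [ 464.55033028 -304.69629342   59.        ] [0.15473128 0.98795659 0.        ] 81.09878853445475
grip [ 469.7419342  -277.58180123  100.        ] clip [ 499.66150219 -239.26093875   57.        ] go 42.488841712804906 travel 60.378988608364985 17.890146895560072
clip tri all (array([ 512.37436791, -240.93606036,   51.63975057]), [0.7, 0.1, 0.6, 0.9])
rot option [ 1.7993e+02 -4.0000e-02  3.0000e-02]
rot option [-0.07 -0.02 -0.03]
t 2.65 at [ 470.  -277.3  161.1] travel cm [ 8.91 -0.05  0.01] rot [-0.07 -0.02 -0.03] w 1.0 F [0.2 0.6 0.1] q7 -1.43
[[0.0, 0.988, -0.152], [0.0, -0.152, -0.988], [-1.0, 0.0, -0.0]]
```

```bash
python3 -m inch '{"travel":[[3,0,0],[6,0,0],[8.7,0,0],[8.7,0,0],[8.7,0,0],[8.7,0,0],[8.7,0,0],[8.7,0,0]],"rot":[[0,0,0],[0,0,0],[0,0,0],[0,0,0],[0,0,0],[0,0,0],[0,0,0],[0,0,0]],"jaw":[8.54,8.54,8.54,8.54,5,3,1.5,1.5]}' 30; python3 - <<'E'
from h import *
togo((469.5,-277.3,74),81.1)
E
```

```text
time_s: 3.45
tcp_pos: [470.9, -277.8, 75.4]
tcp_rot: [0.537, 0.459, -0.536, 0.461]
ft_force: [-0.5, 0.2, -0.0]
width: 0.332
rot option [-1.7988e+02  2.2000e-01  7.0000e-02]
rot option [ 0.12  0.04 -0.14]
t 3.45 at [ 470.9 -277.8   75.4] travel cm [ 0.14 -0.14 -0.03] rot [ 0.12  0.04 -0.14] w 0.332 F [-0.5  0.2 -0. ] q7 -1.5
[[0.002, 0.988, -0.153], [-0.001, -0.153, -0.988], [-1.0, 0.002, 0.001]]
```

```bash
python3 -m inch '{"travel":[[0,0,0],[0,0,0],[0,0,0],[0,0,-0.8],[0,0,-1.6],[0,0,-2.4],[0,0,-3.2],[0,0,-3.6]],"rot":[[0,0,0],[0,0,0],[0,0,0],[0,0,0],[0,0,0],[0,0,0],[0,0,0],[0,0,0]],"jaw":[1.5,1.5,1.5,1.5,1.5,1.5,1.5,1.5]}' 30; python3 - <<'E'
from h import *
togo((476.1,-235.4,74),81.1)
E
```

```text
time_s: 4.25
tcp_pos: [476.6, -240.6, 75.3]
tcp_rot: [0.537, 0.46, -0.536, 0.461]
ft_force: [-0.6, -1.0, 1.2]
width: 0.175
rot option [-1.7978e+02  2.1000e-01  2.0000e-02]
rot option [ 0.22  0.01 -0.13]
t 4.25 at [ 476.6 -240.6   75.3] travel cm [ 0.13 -0.13 -0.51] rot [ 0.22  0.01 -0.13] w 0.175 F [-0.6 -1.   1.2] q7 -1.57
[[0.002, 0.989, -0.151], [-0.001, -0.151, -0.989], [-1.0, 0.002, 0.0]]
```

```bash
python3 - <<'E'
from h import *
import pickle
st=sense();im=imaging.get_image('wrist')[:,:,::-1].copy();cv2.imwrite('pics/w3.png',im);pickle.dump(st,open('pics/w3.pkl','wb'))
im=imaging.get_image('top')[:,:,::-1].copy();cv2.imwrite('pics/t3.png',im)
E
```

```text
(no output)
```

View pics/w3.png

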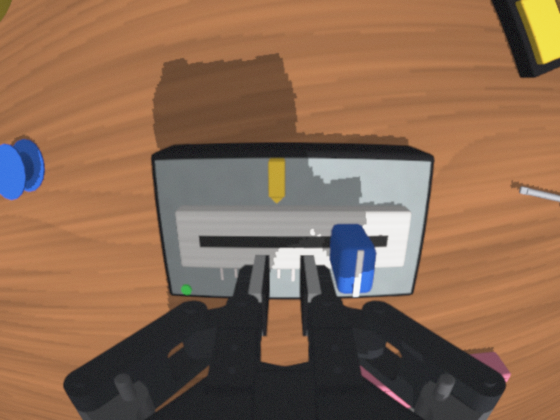

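```bash
python3 - <<'E'
from h import *
import pickle
st=pickle.load(open('pics/w3.pkl','rb'));im=cv2.imread('pics/w3.png')
c=np.array(imaging.get_calibration('wrist')['tool_from_camera']);K=np.array(imaging.get_calibration('wrist')['intrinsics'])
def proj(pt,st):
    X=R.from_quat(st['tcp_rot']).inv().apply(np.array(pt,float)-st['tcp_pos']);X=c[:3,:3].T@(X-c[:3,3])
    th=np.arctan2(np.hypot(X[0],X[1]),X[2]);a=np.arctan2(X[1],X[0]);return (K[0,2]+K[0,0]*th*np.cos(a),K[1,2]+K[1,1]*th*np.sin(a))
print('tcp px',proj(st['tcp_pos'],st),st['tcp_pos'])
a=plane('wrist',(199.5,241.5),59,st);b=plane('wrist',(387.5,241.5),59,st);print(a,b,np.linalg.norm(a-b))
print('grip top',plane('wrist',(358,273),100,st))
cr=cv2.resize(im[140:340,220:440],None,fx=3,fy=3,interpolation=cv2.INTER_CUBIC);cv2.imwrite('pics/w3c.png',cr)
t=cv2.imread('pics/t3.png');cv2.imwrite('pics/t3c.png',cv2.resize(t[180:270,290:410],None,fx=5,fy=5,interpolation=cv2.INTER_CUBIC))
E
```

```text
tcp px (np.float64(285.53107450045394), np.float64(250.90554810067616)) [ 476.63600697 -240.64254      75.31021815]
[ 482.84148577 -186.71029019   59.        ] [ 464.4042097 -304.8477239   59.       ] 119.56749722159809
grip top [ 470.06330763 -276.94989646  100.        ]
```

View pics/w3c.png

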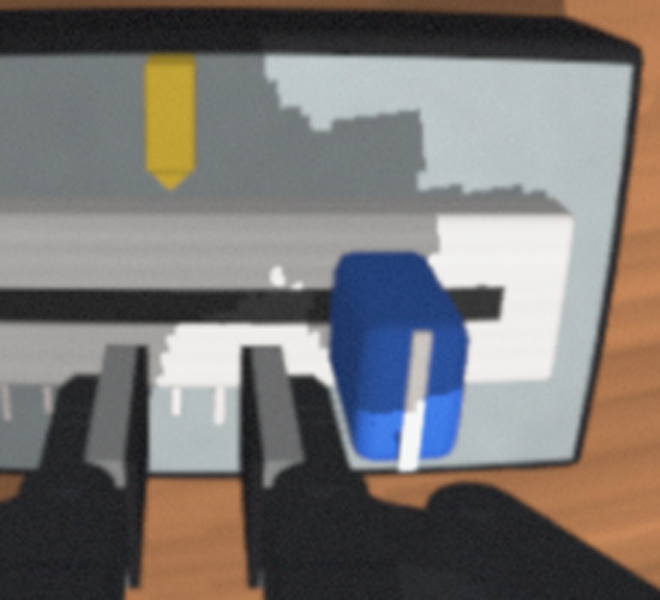

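View pics/t3c.png

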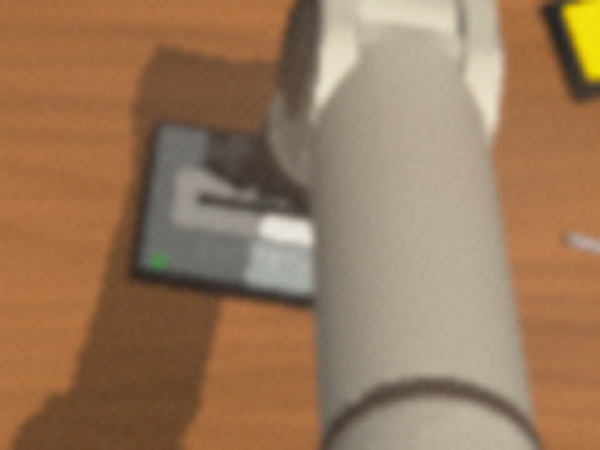

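The picture shows the fingers closed on nothing at (285,255) while the blue grip still stands at its start, (358,273). So the grasp missed. I lift, go back, open, and look before and after closing.

```bash
python3 -m inch '{"travel":[[-3,0,0],[-6,0,0],[-6,0,1.8],[-6,-0.1,3.7],[-6,-0.1,3.7],[-6,-0.1,3.7],[-6,-0.1,3.7],[-6,-0.1,3.7]],"rot":[[0,0,0],[0,0,0],[0,0,0],[0,0,0],[0,0,0],[0,0,0],[0,0,0],[0,0,0]],"jaw":[1.5,1.5,5,8.54,8.54,8.54,8.54,8.54]}' 30; python3 - <<'E'
from h import *
togo((469.8,-277.3,72),81.1)
E
python3 -m inch '{"travel":[[3,0,0],[6,0,0],[6,0,0],[6,0,0],[6,0,0],[6,0,0],[6,0,0],[6,0,0]],"rot":[[0,0,0],[0,0,0],[0,0,0],[0,0,0],[0,0,0],[0,0,0],[0,0,0],[0,0,0]],"jaw":[8.54,8.54,8.54,8.54,8.54,8.54,8.54,8.54]}' 30; python3 - <<'E'
from h import *
togo((469.8,-277.3,72),81.1)
im=imaging.get_image('wrist')[:,:,::-1].copy();cv2.imwrite('pics/w4.png',im)
E
```

```text
time_s: 5.15
tcp_pos: [470.1, -276.4, 135.2]
tcp_rot: [0.537, 0.461, -0.536, 0.462]
ft_force: [0.4, 0.3, -0.2]
width: 0.996
rot option [-1.7969e+02  1.9000e-01 -1.0000e-02]
rot option [ 0.31 -0.01 -0.12]
t 5.15 at [ 470.1 -276.4  135.2] travel cm [ 6.32 -0.03  0.1 ] rot [ 0.31 -0.01 -0.12] w 0.996 F [ 0.4  0.3 -0.2] q7 -1.45
[[0.002, 0.989, -0.149], [-0.0, -0.149, -0.989], [-1.0, 0.002, -0.0]]
time_s: 5.95
tcp_pos: [470.7, -276.7, 76.0]
tcp_rot: [0.537, 0.46, -0.535, 0.462]
ft_force: [-0.2, 0.2, -0.5]
width: 1.001
rot option [-1.797e+02  2.900e-01  5.000e-02]
rot option [ 0.3   0.03 -0.19]
t 5.95 at [ 470.7 -276.7   76. ] travel cm [ 0.4  -0.08  0.07] rot [ 0.3   0.03 -0.19] w 1.001 F [-0.2  0.2 -0.5] q7 -1.5
[[0.003, 0.989, -0.15], [-0.001, -0.15, -0.989], [-1.0, 0.003, 0.001]]
```

View pics/w4.png

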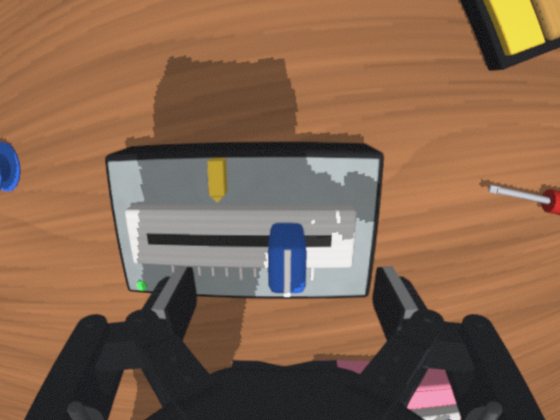

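```bash
python3 -m inch '{"travel":[[0.6,-0.1,0],[0.6,-0.1,0],[0.6,-0.1,0],[0.6,-0.1,0],[0.6,-0.1,0],[0.6,-0.1,0],[0.6,-0.1,0],[0.6,-0.1,0]],"rot":[[0,0,0],[0,0,0],[0,0,0],[0,0,0],[0,0,0],[0,0,0],[0,0,0],[0,0,0]],"jaw":[8.54,1,1,1,1,1,1,1]}' 30; python3 - <<'E'
from h import *
togo((469.8,-277.3,72),81.1)
im=imaging.get_image('wrist')[:,:,::-1].copy();cv2.imwrite('pics/w5.png',im)
E
```

```text
time_s: 6.8
tcp_pos: [469.7, -276.6, 70.0]
tcp_rot: [0.537, 0.46, -0.536, 0.462]
ft_force: [-0.5, -0.2, 2.1]
width: 0.219
rot option [-1.7971e+02  2.9000e-01  5.0000e-02]
rot option [ 0.29  0.04 -0.18]
t 6.8 at [ 469.7 -276.6   70. ] travel cm [-0.2   0.03  0.07] rot [ 0.29  0.04 -0.18] w 0.219 F [-0.5 -0.2  2.1] q7 -1.5
[[0.003, 0.989, -0.15], [-0.001, -0.15, -0.989], [-1.0, 0.003, 0.001]]
```

View pics/w5.png

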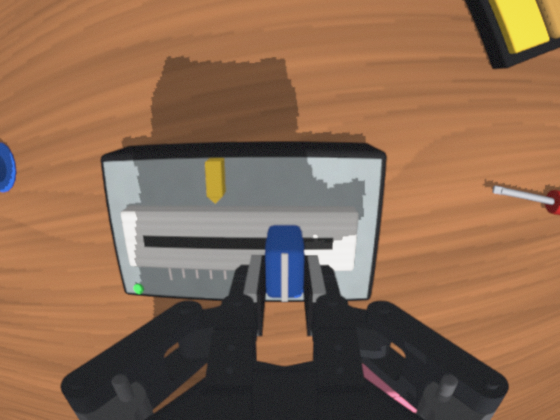

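Width 0.219 (18.7 mm) now: the pads are on the grip. First a short, slow pull to confirm it follows.

```bash
python3 -m inch '{"travel":[[0,0,0],[0.2,0,-0.3],[0.2,0,-0.6],[0.2,0,-0.9],[0.2,0,-1.2],[0.2,0,-1.5],[0.2,0,-1.5],[0.2,0,-1.5]],"rot":[[0,0,0],[0,0,0],[0,0,0],[0,0,0],[0,0,0],[0,0,0],[0,0,0],[0,0,0]],"jaw":[1,1,1,1,1,1,1,1]}' 40; python3 - <<'E'
from h import *
togo((476.2,-235.4,72),81.1)
im=imaging.get_image('wrist')[:,:,::-1].copy();cv2.imwrite('pics/w6.png',im)
E
```

```text
time_s: 7.65
tcp_pos: [472.0, -262.7, 69.8]
tcp_rot: [0.536, 0.459, -0.536, 0.463]
ft_force: [-5.7, 2.0, 17.9]
width: 0.212
rot option [-179.73    0.32    0.24]
rot option [ 0.27  0.15 -0.2 ]
t 7.65 at [ 472.  -262.7   69.8] travel cm [-0.23  0.01 -2.76] rot [ 0.27  0.15 -0.2 ] w 0.212 F [-5.7  2.  17.9] q7 -1.53
[[0.003, 0.989, -0.15], [-0.003, -0.15, -0.989], [-1.0, 0.004, 0.003]]
```

View pics/w6.png

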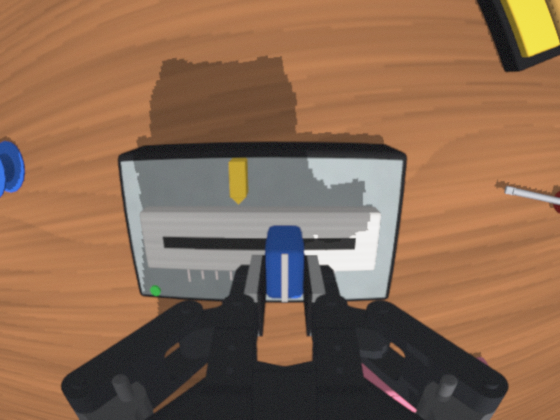

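```bash
python3 -m inch '{"travel":[[-0.1,0,-0.5],[-0.1,0,-1],[-0.1,0,-1.5],[-0.1,0,-2],[-0.1,0,-2.4],[-0.1,0,-2.75],[-0.1,0,-2.75],[-0.1,0,-2.75]],"rot":[[0,0,0],[0,0,0],[0,0,0],[0,0,0],[0,0,0],[0,0,0],[0,0,0],[0,0,0]],"jaw":[1,1,1,1,1,1,1,1]}' 40; python3 - <<'E'
from h import *
import pickle
togo((476.2,-235.4,72),81.1)
st=sense();im=imaging.get_image('wrist')[:,:,::-1].copy();cv2.imwrite('pics/w7.png',im);pickle.dump(st,open('pics/w7.pkl','wb'))
cr=cv2.resize(im[140:310,170:410],None,fx=3.3,fy=3.3,interpolation=cv2.INTER_CUBIC);cv2.imwrite('pics/w7c.png',cr)
E
```

```text
time_s: 8.5
tcp_pos: [476.1, -234.2, 70.2]
tcp_rot: [0.536, 0.46, -0.536, 0.462]
ft_force: [3.6, 1.1, -14.1]
width: 0.215
rot option [-1.7969e+02  2.6000e-01  1.1000e-01]
rot option [ 0.31  0.07 -0.17]
t 8.5 at [ 476.1 -234.2   70.2] travel cm [-0.18  0.03  0.11] rot [ 0.31  0.07 -0.17] w 0.215 F [  3.6   1.1 -14.1] q7 -1.58
[[0.003, 0.989, -0.149], [-0.002, -0.149, -0.989], [-1.0, 0.003, 0.001]]
```

View pics/w7c.png

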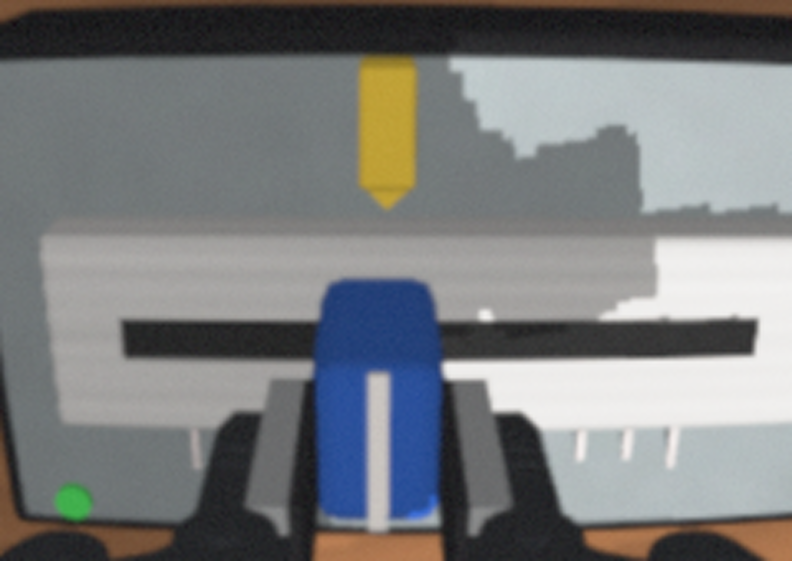

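```bash
python3 - <<'E'
from h import *
import pickle
st=pickle.load(open('pics/w7.pkl','rb'));p=lambda x,y:(170+x/3.3,140+y/3.3)
W=lambda x,y,z:plane('wrist',p(x,y),z,st)
u=np.array([.1537,.988,0])
c=W(387,208,57);cb=W(388,65,57);g=W(378,452,100);b=W(379,367,99)
a,d=W(122,337,59),W(757,338,59)
print(c,cb,g,a,d);print('go',(c-g)@u,'clip dir',(cb-c)/np.linalg.norm(cb-c),'travel clip',(c-(a+d)/2)@u+50,'grip',(g-(a+d)/2)@u+50)
E
```

```text
[ 500.00059251 -238.92118939   57.        ] [ 525.16888376 -242.84761292   57.        ] [ 476.5222658  -233.65651172  100.        ] [ 483.24976378 -186.76366106   59.        ] [ 464.43127023 -304.94477461   59.        ]
go -1.5928827236470222 clip dir [ 9.88048663e-01 -1.54142269e-01 -1.11577031e-15] travel clip 60.87063570732134 grip 62.463518430968364
```

```bash
python3 -m inch '{"travel":[[0.1,0,0.1],[0.1,0,0.15],[0.1,0,0.15],[0.1,0,0.15],[0.1,0,0.15],[0.1,0,0.15],[0.1,0,0.15],[0.1,0,0.15]],"rot":[[0,0,0],[0,0,0],[0,0,0],[0,0,0],[0,0,0],[0,0,0],[0,0,0],[0,0,0]],"jaw":[1,1,1,1,1,1,1,1]}' 40; python3 - <<'E'
from h import *
import pickle
togo((476.2,-235.4,72),81.1)
st=sense();im=imaging.get_image('wrist')[:,:,::-1].copy();cv2.imwrite('pics/w8.png',im);pickle.dump(st,open('pics/w8.pkl','wb'))
cr=cv2.resize(im[140:310,170:410],None,fx=3.3,fy=3.3,interpolation=cv2.INTER_CUBIC);cv2.imwrite('pics/w8c.png',cr)
E
```

```text
time_s: 9.35
tcp_pos: [476.0, -236.3, 70.0]
tcp_rot: [0.536, 0.46, -0.536, 0.462]
ft_force: [-2.5, 2.2, 6.8]
width: 0.212
rot option [-179.71    0.3     0.18]
rot option [ 0.29  0.12 -0.19]
t 9.35 at [ 476.  -236.3   70. ] travel cm [-0.2   0.01 -0.09] rot [ 0.29  0.12 -0.19] w 0.212 F [-2.5  2.2  6.8] q7 -1.58
[[0.003, 0.989, -0.15], [-0.003, -0.15, -0.989], [-1.0, 0.003, 0.002]]
```

View pics/w8c.png

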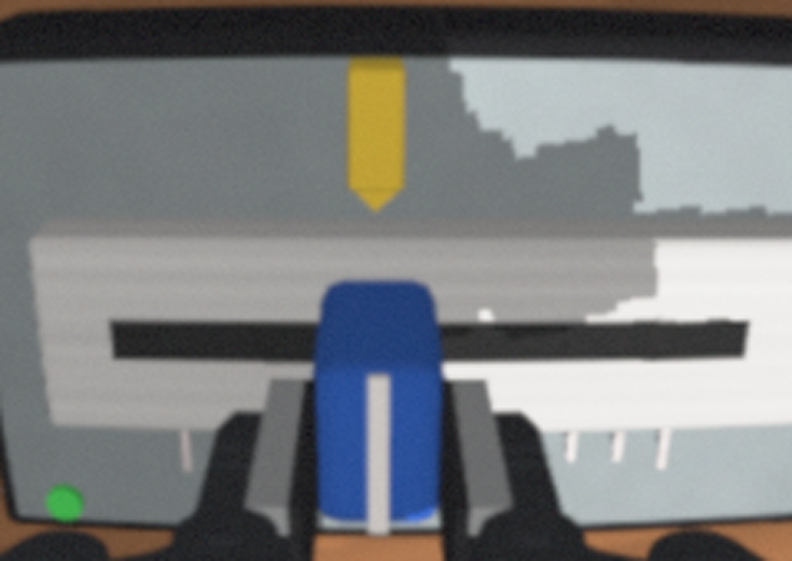

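Clip tip column 376, white line 378: within about 0.4 mm. Release, lift straight, and check.

```bash
python3 -m inch '{"travel":[[0,0,0],[0,0,0],[0,0,0],[0,0,0],[-2,0,0],[-5,0,0],[-9,0,0],[-12,0,0]],"rot":[[0,0,0],[0,0,0],[0,0,0],[0,0,0],[0,0,0],[0,0,0],[0,0,0],[0,0,0]],"jaw":[3,5,6,6,6,6,6,6]}' 40; python3 - <<'E'
from h import *
import pickle
togo((476.2,-235.4,200),81.1)
st=sense();im=imaging.get_image('wrist')[:,:,::-1].copy();cv2.imwrite('pics/w9.png',im);pickle.dump(st,open('pics/w9.pkl','wb'))
cr=cv2.resize(im[110:240,180:400],None,fx=3.6,fy=3.6,interpolation=cv2.INTER_CUBIC);cv2.imwrite('pics/w9c.png',cr)
E
```

```text
time_s: 10.2
tcp_pos: [476.1, -236.0, 191.9]
tcp_rot: [0.536, 0.459, -0.536, 0.463]
ft_force: [0.6, -0.2, -0.3]
width: 0.702
rot option [-179.69    0.42    0.21]
rot option [ 0.31  0.13 -0.27]
t 10.2 at [ 476.1 -236.   191.9] travel cm [-0.81  0.   -0.06] rot [ 0.31  0.13 -0.27] w 0.702 F [ 0.6 -0.2 -0.3] q7 -1.48
[[0.004, 0.989, -0.149], [-0.003, -0.149, -0.989], [-1.0, 0.005, 0.002]]
```

View pics/w9c.png

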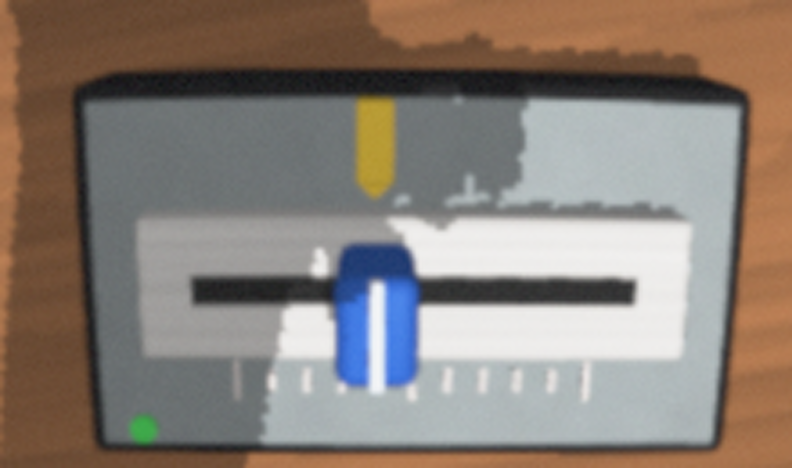

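The dimmer grip's line (377) is level with the clip (375). Now over to the chamber.

```bash
python3 - <<'E'
from h import *
togo((524,206,240),104.4)
E
```

```text
rot option [157.02  -0.81  -0.59]
rot option [-22.98   0.43  -0.58]
t 10.25 at [ 479.1 -237.1  196.7] travel cm [ -4.59  -2.11 -44.46] rot [-22.98   0.43  -0.58] w 0.704 F [1.3 0.2 2.3] q7 -1.48
[[0.01, 0.989, -0.149], [-0.007, -0.149, -0.989], [-1.0, 0.011, 0.005]]
```

```bash
python3 -m inch '{"travel":[[-2,-0.2,-3],[-4,-0.4,-7.5],[-4.6,-0.7,-12],[-4.6,-0.9,-16.5],[-4.6,-1.1,-21],[-4.6,-1.3,-25.5],[-4.6,-1.5,-30],[-4.6,-1.7,-34.5]],"rot":[[-2,0,0],[-5,0,0],[-8,0,0],[-11,0,0],[-14,0,0],[-17,0,0],[-20,0,0],[-23,0.4,-0.5]],"jaw":[6,8.54,8.54,8.54,8.54,8.54,8.54,8.54]}' 40; python3 - <<'E'
from h import *
togo((524,206,240),104.4)
E
```

```text
time_s: 11.05
tcp_pos: [513.0, 108.7, 240.7]
tcp_rot: [0.433, 0.559, -0.432, 0.56]
ft_force: [1.5, -0.2, 0.1]
width: 0.998
rot option [-1.7984e+02  1.5000e-01  1.2000e-01]
rot option [ 0.16  0.08 -0.1 ]
t 11.05 at [513.  108.7 240.7] travel cm [ 0.07  3.51 -9.14] rot [ 0.16  0.08 -0.1 ] w 0.998 F [ 1.5 -0.2  0.1] q7 -1.79
[[0.002, 0.968, 0.251], [-0.001, 0.251, -0.968], [-1.0, 0.002, 0.001]]
```

```bash
python3 -m inch '{"travel":[[0,1.5,-3.5],[0,3,-7],[0,3.5,-9.1],[0,3.5,-9.1],[0,3.5,-9.1],[0,3.5,-9.1],[0,3.5,-9.1],[0,3.5,-9.1]],"rot":[[0,0,0],[0,0,0],[0,0,0],[0,0,0],[0,0,0],[0,0,0],[0,0,0],[0,0,0]],"jaw":[8.54,8.54,8.54,8.54,8.54,8.54,8.54,8.54]}' 40; python3 - <<'E'
from h import *
import pickle
st=sense();im=imaging.get_image('wrist')[:,:,::-1].copy();cv2.imwrite('pics/w10.png',im);pickle.dump(st,open('pics/w10.pkl','wb'))
E
```

```text
time_s: 11.85
tcp_pos: [524.4, 204.2, 240.7]
tcp_rot: [0.433, 0.558, -0.433, 0.56]
ft_force: [-0.3, 1.2, -0.6]
width: 0.998
```

View pics/w10.png

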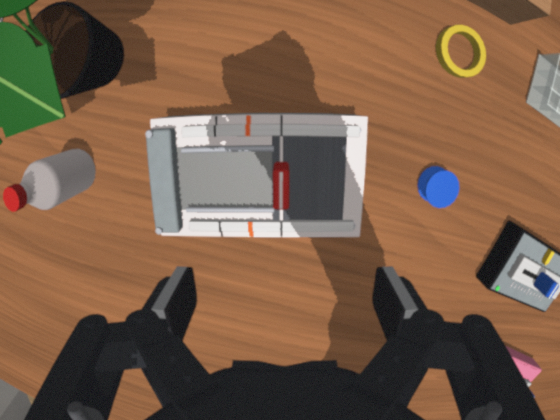

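The wrist view shows the chamber: red grip top around (282,187), orange marks at (249,126) and (251,229), end block at (163,180). Crop, then a second, lower view.

```bash
python3 -m inch '{"travel":[[2,0,0],[4,0,0],[5,0,0],[5,0,0],[5,0,0],[5,0,0],[5,0,0],[5,0,0]],"rot":[[0,0,0],[0,0,0],[0,0,0],[0,0,0],[0,0,0],[0,0,0],[0,0,0],[0,0,0]],"jaw":[8.54,8.54,8.54,8.54,8.54,8.54,8.54,8.54]}' 40; python3 - <<'E'
from h import *
import pickle
st=sense();im=imaging.get_image('wrist')[:,:,::-1].copy();cv2.imwrite('pics/w11.png',im);pickle.dump(st,open('pics/w11.pkl','wb'))
a=cv2.imread('pics/w10.png')
cv2.imwrite('pics/w10c.png',cv2.resize(a[105:245,140:375],None,fx=3.4,fy=3.4,interpolation=cv2.INTER_CUBIC))
cv2.imwrite('pics/w11c.png',cv2.resize(im[105:265,125:390],None,fx=3,fy=3,interpolation=cv2.INTER_CUBIC))
E
```

```text
time_s: 12.7
tcp_pos: [524.8, 204.5, 191.4]
tcp_rot: [0.434, 0.558, -0.433, 0.56]
ft_force: [-0.4, 0.3, 0.3]
width: 1.002
```

View pics/w10c.png

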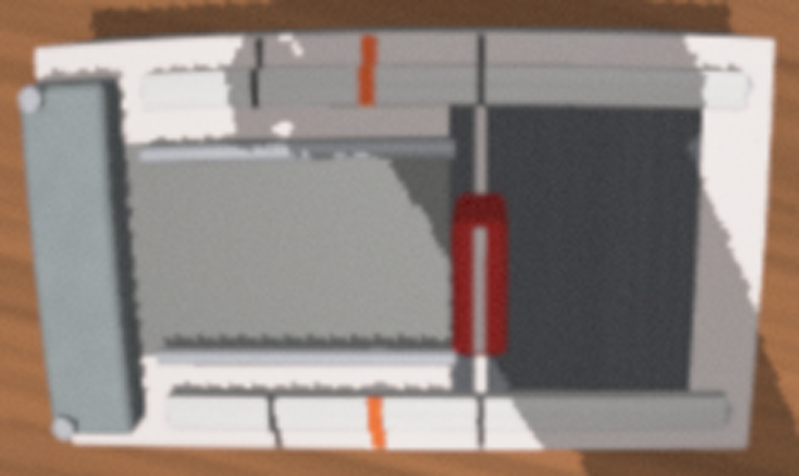

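View pics/w11c.png

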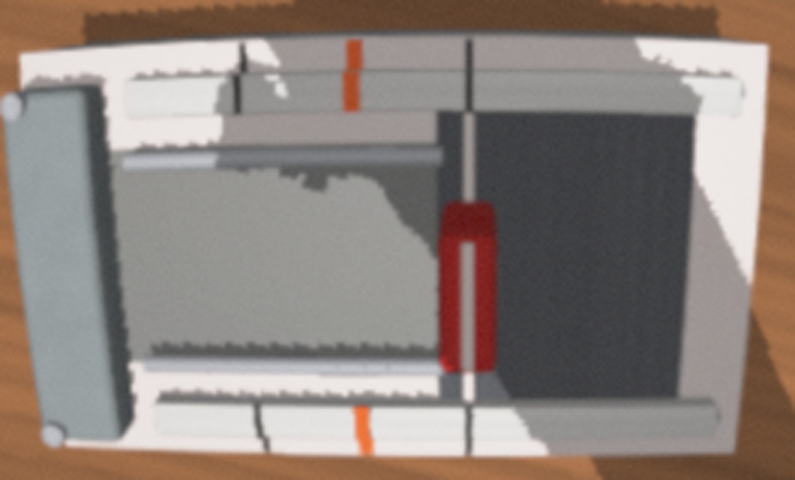

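```bash
python3 - <<'E'
from h import *
import pickle
s1=pickle.load(open('pics/w10.pkl','rb'));s2=pickle.load(open('pics/w11.pkl','rb'))
p1=lambda x,y:(140+x/3.4,105+y/3.4);p2=lambda x,y:(125+x/3,105+y/3)
Q={'grip':((480,292),(468,306),110),'of':((367,87),(352,92),69),'on':((375,410),(361,416),69),'bf':((481,87),(468,92),69),'bn':((481,412),(468,416),69)}
P={}
for k,(a,b,z) in Q.items():
    A=plane('wrist',p1(*a),z,s1);B=plane('wrist',p2(*b),z,s2);P[k]=(A+B)/2
    print(k,A.round(1),B.round(1),'tri',[ (t if i else t.round(1)) for i,t in enumerate(tri([ray('wrist',p1(*a),s1),ray('wrist',p2(*b),s2)]))])
x=P['of']-P['on'];x2=P['bf']-P['bn'];print('x angle',np.degrees(np.arctan2(x[1],x[0])),np.degrees(np.arctan2(x2[1],x2[0])))
h=(P['of']+P['on'])/2;s=(P['bf']+P['bn'])/2;xx=(x+x2);xx/=np.linalg.norm(xx);u=np.array([-xx[1],xx[0],0])
print('u',u,np.degrees(np.arctan2(u[1],u[0])),'half-shut',(h-s)@u,(h-s)@xx,'half',h,'shut',s,'grip->half',(h-P['grip'])@u,'grip->shut',(s-P['grip'])@u)
a=np.degrees(np.arctan2(u[1],u[0]))
print('half point along, with x of grip:',P['grip']+u*((h-P['grip'])@u))
togo((P['grip'][0],P['grip'][1],82),a)
E
```

```text
grip [522.9 206.9 110. ] [523.7 207.2 110. ] tri [array([518.5, 205.9,  93.8]), [0.0, 0.0]]
of [566.5 253.9  69. ] [566.8 254.   69. ] tri [array([565.7, 254.6,  61.5]), [0.1, 0.1]]
on [464.1 228.   69. ] [465.  228.7  69. ] tri [array([458.6, 228.5,  55.7]), [0.4, 0.4]]
bf [574.8 220.   69. ] [575.  220.5  69. ] tri [array([573.2, 220. ,  50.8]), [0.2, 0.2]]
bn [472.2 193.9  69. ] [473.9 194.8  69. ] tri [array([460.3, 191.4,  38.7]), [0.2, 0.2]]
x angle 14.0572193292737 14.258803932858608
u [-0.24459613  0.96962505  0.        ] 104.15796759922043 half-shut 34.83141335225409 0.15293837369087337 half [515.59595603 241.1518597   69.        ] shut [523.9672921  207.34104074  69.        ] grip->half 34.975577102435885 grip->shut 0.14416375018180116
half point along, with x of grip: [514.73534473 240.93476321 110.        ]
rot option [-1.797e+02  2.500e-01  1.700e-01]
rot option [ 0.3   0.11 -0.16]
t 12.75 at [524.7 204.5 191.2] travel cm [10.92 -0.1  -0.3 ] rot [ 0.3   0.11 -0.16] w 1.001 F [-0.2  0.5 -0.2] q7 -2.04
[[0.003, 0.968, 0.25], [-0.001, 0.25, -0.968], [-1.0, 0.003, 0.002]]
```

Measured: yaw about 14.2°, shut to half 34.8–35.0 mm along the slide, grip top at (523.3, 207.0). Descend around the grip with open jaws.

```bash
python3 -m inch '{"travel":[[3,-0.1,-0.3],[6,-0.1,-0.3],[9,-0.1,-0.3],[11.4,-0.1,-0.3],[11.4,-0.1,-0.3],[11.4,-0.1,-0.3],[11.4,-0.1,-0.3],[11.4,-0.1,-0.3]],"rot":[[0.3,0,0],[0.3,0,0],[0.3,0,0],[0.3,0,0],[0.3,0,0],[0.3,0,0],[0.3,0,0],[0.3,0,0]],"jaw":[8.54,8.54,8.54,8.54,8.54,8.54,8.54,8.54]}' 40; python3 - <<'E'
from h import *
togo((523.3,207,77),104.2)
im=imaging.get_image('wrist')[:,:,::-1].copy();cv2.imwrite('pics/w12.png',im)
E
```

```text
time_s: 13.55
tcp_pos: [524.5, 207.5, 78.8]
tcp_rot: [0.436, 0.556, -0.433, 0.559]
ft_force: [-0.6, -0.5, -0.0]
width: 0.996
rot option [ 1.7994e+02 -5.0000e-01 -1.6000e-01]
rot option [-0.06  0.1  -0.32]
t 13.55 at [524.5 207.5  78.8] travel cm [ 0.18 -0.14  0.02] rot [-0.06  0.1  -0.32] w 0.996 F [-0.6 -0.5 -0. ] q7 -2.15
[[0.006, 0.97, 0.244], [-0.0, 0.244, -0.97], [-1.0, 0.006, 0.002]]
```

View pics/w12.png

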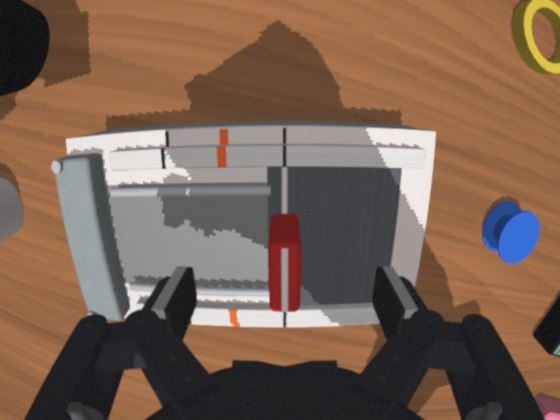

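The red grip (285,270) is centred between the open fingers. Close on it.

```bash
python3 -m inch '{"travel":[[0.2,-0.1,0],[0.2,-0.1,0],[0.2,-0.1,0],[0.2,-0.1,0],[0.2,-0.1,0],[0.2,-0.1,0],[0.2,-0.1,0],[0.2,-0.1,0]],"rot":[[0,0,0],[0,0,0],[0,0,0],[0,0,0],[0,0,0],[0,0,0],[0,0,0],[0,0,0]],"jaw":[8.54,0.8,0.8,0.8,0.8,0.8,0.8,0.8]}' 60; python3 - <<'E'
from h import *
togo((514.7,240.9,77),104.2)
im=imaging.get_image('wrist')[:,:,::-1].copy();cv2.imwrite('pics/w13.png',im)
E
```

```text
time_s: 14.4
tcp_pos: [523.4, 207.2, 76.8]
tcp_rot: [0.436, 0.556, -0.434, 0.559]
ft_force: [-0.8, -0.3, 3.5]
width: 0.166
rot option [179.95  -0.47  -0.18]
rot option [-0.05  0.11 -0.3 ]
t 14.4 at [523.4 207.2  76.8] travel cm [-0.02 -0.02 -3.48] rot [-0.05  0.11 -0.3 ] w 0.166 F [-0.8 -0.3  3.5] q7 -2.15
[[0.006, 0.97, 0.244], [-0.001, 0.244, -0.97], [-1.0, 0.005, 0.002]]
```

View pics/w13.png

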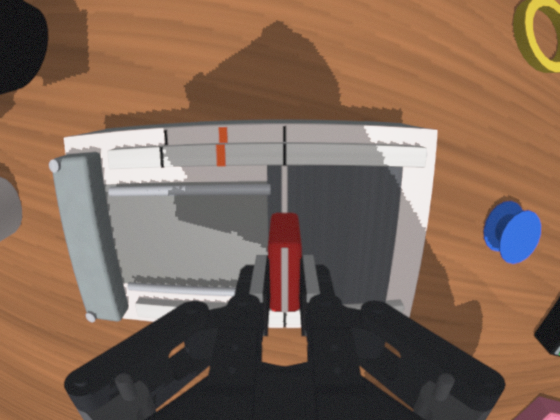

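Width 14 mm on the 16 mm grip (as with the dimmer, reading about 1.5 mm low): held. Slide slowly to just short of half.

```bash
python3 -m inch '{"travel":[[0,0,-0.5],[0,0,-1],[0,0,-1.5],[0,0,-2],[0,0,-2.5],[0,0,-2.9],[0,0,-3.2],[0,0,-3.3]],"rot":[[0,0,0],[0,0,0],[0,0,0],[0,0,0],[0,0,0],[0,0,0],[0,0,0],[0,0,0]],"jaw":[0.8,0.8,0.8,0.8,0.8,0.8,0.8,0.8]}' 60; python3 - <<'E'
from h import *
import pickle
togo((514.7,240.9,77),104.2)
st=sense();im=imaging.get_image('wrist')[:,:,::-1].copy();cv2.imwrite('pics/w14.png',im);pickle.dump(st,open('pics/w14.pkl','wb'))
cv2.imwrite('pics/w14c.png',cv2.resize(im[110:330,150:410],None,fx=2.7,fy=2.7,interpolation=cv2.INTER_CUBIC))
E
```

```text
time_s: 15.25
tcp_pos: [515.8, 237.3, 76.8]
tcp_rot: [0.435, 0.555, -0.435, 0.56]
ft_force: [-0.1, -8.2, 7.6]
width: 0.163
rot option [179.9   -0.42  -0.49]
rot option [-0.1   0.31 -0.26]
t 15.25 at [515.8 237.3  76.8] travel cm [-0.02 -0.02 -0.38] rot [-0.1   0.31 -0.26] w 0.163 F [-0.1 -8.2  7.6] q7 -2.21
[[0.006, 0.97, 0.244], [-0.004, 0.244, -0.97], [-1.0, 0.005, 0.005]]
```

View pics/w14c.png

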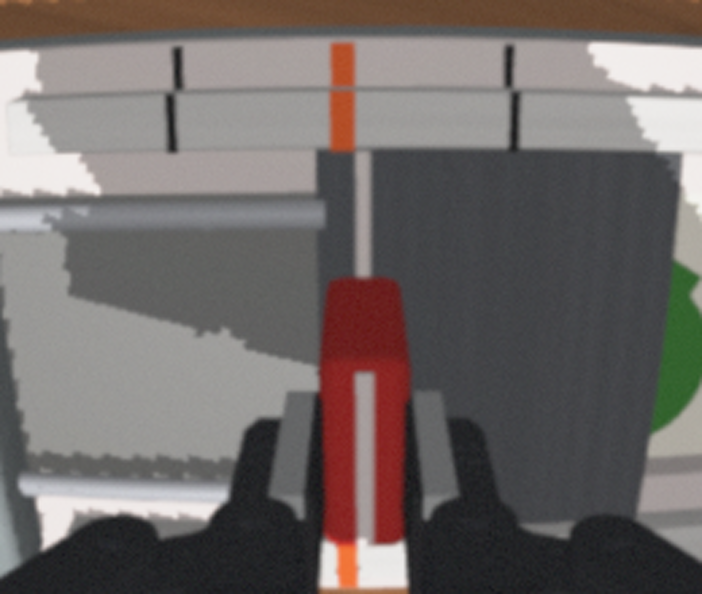

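Line column 363 against orange 342 at about 4.9 px/mm: roughly 4.2 mm short, while the TCP reckons 3.8.

```bash
python3 -m inch '{"travel":[[0,0,-0.2],[0,0,-0.4],[0,0,-0.45],[0,0,-0.45],[0,0,-0.45],[0,0,-0.45],[0,0,-0.45],[0,0,-0.45]],"rot":[[0,0,0],[0,0,0],[0,0,0],[0,0,0],[0,0,0],[0,0,0],[0,0,0],[0,0,0]],"jaw":[0.8,0.8,0.8,0.8,0.8,0.8,0.8,0.8]}' 60; python3 - <<'E'
from h import *
import pickle
togo((514.7,240.9,77),104.2)
st=sense();im=imaging.get_image('wrist')[:,:,::-1].copy();cv2.imwrite('pics/w15.png',im);pickle.dump(st,open('pics/w15.pkl','wb'))
cv2.imwrite('pics/w15c.png',cv2.resize(im[110:330,150:410],None,fx=2.7,fy=2.7,interpolation=cv2.INTER_CUBIC))
E
```

```text
time_s: 16.1
tcp_pos: [515.2, 239.3, 76.8]
tcp_rot: [0.434, 0.554, -0.436, 0.561]
ft_force: [0.4, -7.6, 6.1]
width: 0.169
rot option [179.81  -0.35  -0.8 ]
rot option [-0.19  0.51 -0.22]
t 16.1 at [515.2 239.3  76.8] travel cm [-0.02 -0.01 -0.17] rot [-0.19  0.51 -0.22] w 0.169 F [ 0.4 -7.6  6.1] q7 -2.22
[[0.006, 0.97, 0.242], [-0.008, 0.242, -0.97], [-1.0, 0.004, 0.009]]
```

View pics/w15c.png

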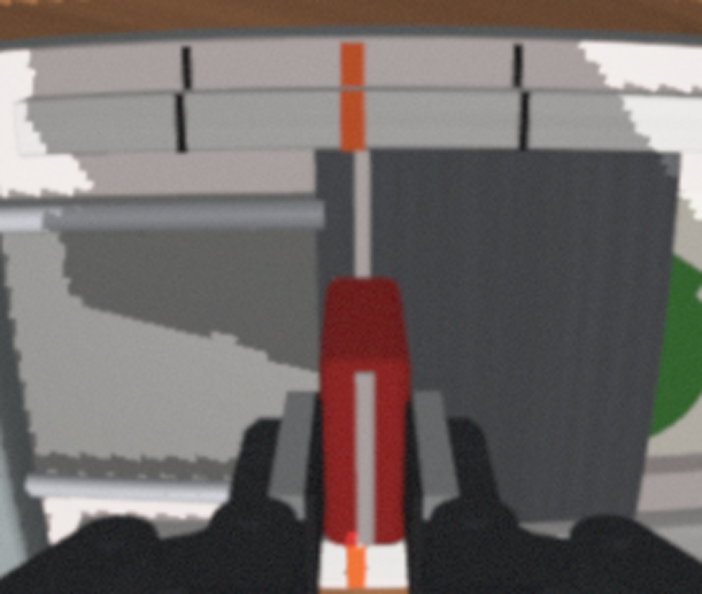

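```bash
python3 -m inch '{"travel":[[0,0,-0.2],[0,0,-0.4],[0,0,-0.45],[0,0,-0.45],[0,0,-0.45],[0,0,-0.45],[0,0,-0.45],[0,0,-0.45]],"rot":[[0,0.5,0],[0,0.5,0],[0,0.5,0],[0,0.5,0],[0,0.5,0],[0,0.5,0],[0,0.5,0],[0,0.5,0]],"jaw":[0.8,0.8,0.8,0.8,0.8,0.8,0.8,0.8]}' 60; python3 - <<'E'
from h import *
import pickle
togo((514.7,240.9,77),104.2)
st=sense();im=imaging.get_image('wrist')[:,:,::-1].copy();cv2.imwrite('pics/w16.png',im);pickle.dump(st,open('pics/w16.pkl','wb'))
cv2.imwrite('pics/w16c.png',cv2.resize(im[110:330,150:410],None,fx=2.7,fy=2.7,interpolation=cv2.INTER_CUBIC))
E
```

```text
time_s: 16.95
tcp_pos: [514.8, 240.9, 76.8]
tcp_rot: [0.436, 0.555, -0.436, 0.559]
ft_force: [-0.1, -8.7, 7.4]
width: 0.158
rot option [179.74  -0.28  -0.39]
rot option [-0.26  0.25 -0.18]
t 16.95 at [514.8 240.9  76.8] travel cm [-0.02 -0.01  0.  ] rot [-0.26  0.25 -0.18] w 0.158 F [-0.1 -8.7  7.4] q7 -2.22
[[0.004, 0.971, 0.241], [-0.003, 0.241, -0.971], [-1.0, 0.003, 0.004]]
```

View pics/w16c.png

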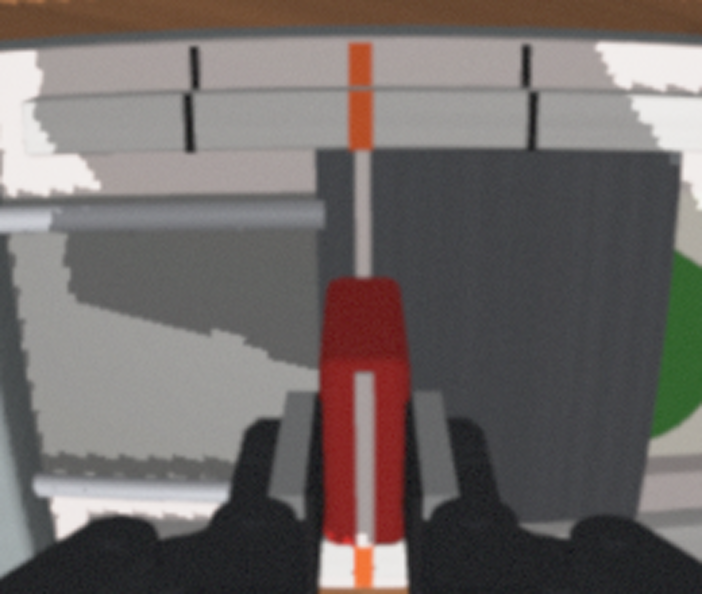

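The white line (363) now meets the orange mark (360.5), within about 0.5 mm. Check that it holds, and look at the dimmer and the bystanders.

```bash
python3 - <<'E'
from h import *
ims=[imaging.get_image(n)[:,:,::-1].copy() for n in ('scene','top')]
for n,i in zip(('scene','top'),ims): cv2.imwrite(f'pics/{n}9.png',i)
for _ in range(8): w=imaging.get_image('wrist')[:,:,::-1].copy()
cv2.imwrite('pics/w17c.png',cv2.resize(w[110:330,150:410],None,fx=2.7,fy=2.7,interpolation=cv2.INTER_CUBIC))
cv2.imwrite('pics/top9.png',ims[1])
d=cv2.absdiff(ims[0],cv2.imread('pics/scene0.png'))
cv2.imwrite('pics/end.png',np.hstack([cv2.resize(ims[0][205:265,150:240],None,fx=4.4,fy=4.4,interpolation=cv2.INTER_CUBIC),cv2.resize(ims[1][195:255,308:398],None,fx=4.4,fy=4.4,interpolation=cv2.INTER_CUBIC)]))
togo((514.7,240.9,77),104.2)
E
```

```text
rot option [179.74  -0.28  -0.39]
rot option [-0.26  0.25 -0.18]
t 17.5 at [514.8 241.   76.8] travel cm [-0.02 -0.01  0.  ] rot [-0.26  0.25 -0.18] w 0.163 F [-0.9 -8.6  6.5] q7 -2.22
[[0.004, 0.971, 0.241], [-0.003, 0.241, -0.971], [-1.0, 0.003, 0.004]]
```

View pics/end.png

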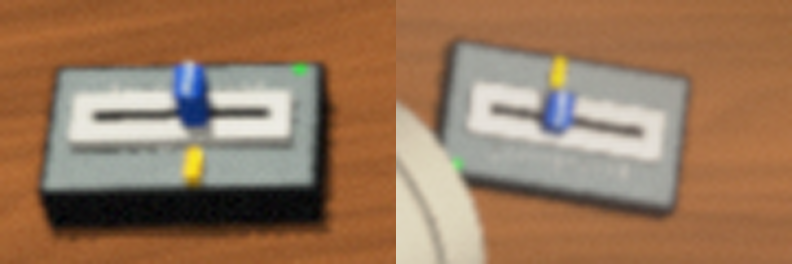

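View pics/scene9.png

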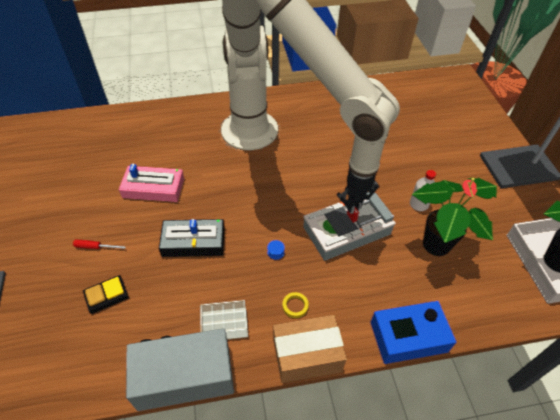

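View pics/w17c.png

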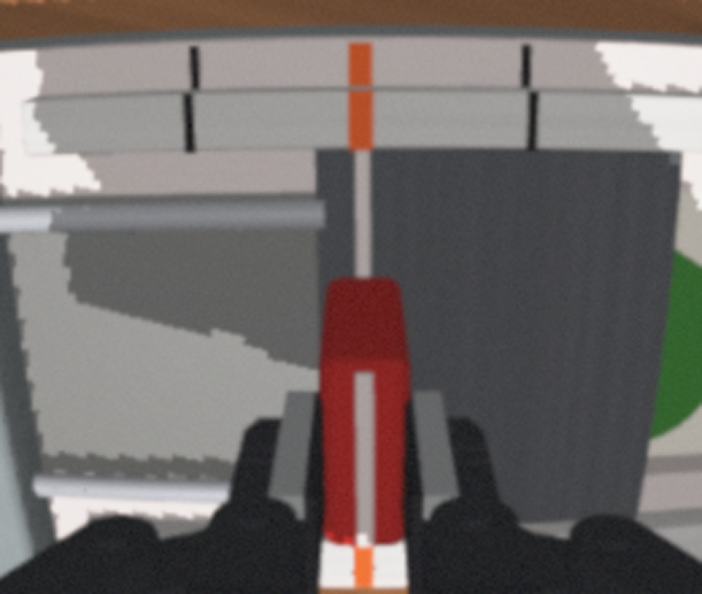

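Half a second on, the shutter is steady: line at 363, orange at 360.5, TCP unmoved. The dimmer grip stands level with the clip in both outside views, and the other things are where they were. I hand in while holding.

```bash
python3 -c "
from station import ctrl
print(ctrl.finish_job())"
```

```text
the job is handed in; nothing more can be done
None
```

I set the dimmer to the yellow clip while the shutter was still shut. Then I slid the red shutter grip to the orange half mark and handed in at about 17.5 s, still holding it at 60 N.

- **Dimmer:** the last wrist view after release showed the grip's white line about 0.5 mm from the clip's middle, and the outside cameras agreed at the end.
- **Shutter:** the white line was within about 0.5 mm of the orange mark and steady over the last half second, under a pull of about 8.6 N. I never commanded it past half travel.
- **Everything else:** the objects in the final scene picture look unmoved compared with the start. I judged this by eye, without a measured comparison.

**Failed or disagreed:**
- **First dimmer grasp:** the fingers moved 37 mm while the grip stayed where it was. They probably sat too high, so I regrasped 6 mm lower and that held.
- **First slide to the clip:** it overshot by 1.6 mm, and I moved it back.
- **Height of the red grip:** two wrist views close together gave 94 mm. The scene and top cameras gave 109 mm, which matches the 110 mm in the text, so I used 110 mm.
- **Jaw width:** it read about 1.5 to 2 mm under the true size of both grips.

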